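Nudge the loose tea light into the empty recess of its board

TASK

A wooden board on the worktop has three round recesses for tea-light candles; two are filled and a third tea light lies loose on the board's flat top. Push the loose tea light with the fingertips across the board until it drops into the empty recess and lies flat on its floor. Only slide it: do not pick it up, turn it over or push it off the board; leave the two seated tea lights where they are, do not knock the salt shaker or spice grinder about, and take the hand away when done.

Things in the scene. Friction and masses are not known exactly. Their poses are not given: they have to be found in the camera images.
- board: Fixed oak board, 140 mm (its x) by 300 mm (its y), flat top 22 mm above its origin, edges half-round over the outer 11 mm. Origin: centre of the underside; z up. Three round recesses, 42 mm wide, 10 mm deep, 1.5 mm chamfer, centred at x = +30 mm, y = -90, 0, +90 mm in its frame. The rest of the top, toward the robot (-x), is plain and flat.
- pad: Thin cork pad on the floor of the one empty recess (a marking under 1 mm thick that takes up no room). Origin: centre of that recess's floor, 10 mm below the board's top, z up.
- light: The loose tea light: a low round candle in an aluminium cup, 38 mm across, 15 mm tall, about 20 g, lying upright on the board's flat top on the side nearer the robot. Origin: centre of its underside, z up; about 22 mm above the worktop on the board, 12 mm when seated (it then stands 5 mm proud of the board's top).
- light_a: A tea light of the same kind already seated in a recess (5 mm proud of the board's top); loose, to be left alone. Origin: centre of its underside.
- light_b: The other seated tea light, same kind, loose, to be left alone. Origin: centre of its underside.
- shaker: Salt shaker with a grey cap, 44 mm across, 90 mm tall, loose, standing on the worktop about 70 mm beyond one short end of the board (either end). Origin: centre of its underside. To be left alone.
- grinder: Spice grinder, a jar with dark cap, 44 mm across, 96 mm tall, loose, standing on the worktop beyond the board's other short end. Origin: centre of its underside. To be left alone.
There are look-alikes about, which are no part of the job. What is shaped like the light but white is not meant.

How it is judged:
By the outcome, as a careful person would: the job done as asked, in the order asked, and still so for the second after the job is handed in, with the robot touching nothing.
It also fails if it takes over 54 s, if anything falls off the work surface, if the arm or the gripper's body presses on something with over 40 N, if the wrist force passes 120 N, or if a joint passes its speed limit or range.

ROBOT

A 6-joint arm with a two-finger parallel gripper is mounted at the origin on a cart in front of the work surface, level with it; the furniture and walls round the work are solid. World frame = base frame: x ahead of the robot, y to its left, z up, the work surface at z = 0. Lengths are in m, angles in rad, forces in N, time in s.
With the tool pointing down it reaches from about 0.35 to 0.775 m from the base axis. Payload 7.3 kg.
Tool frame: the origin (TCP) lies where the fingers leave the gripper's body, on its centre line; the fingertips stand 66 mm ahead of it and the grasp point (between the pads) lies 47 mm ahead of it (robot.tips_ahead is the distance from the TCP to the fingertips, in m); z points along the fingers, y is the line along which they close (so a half turn about z gives the same grasp; the last joint's range is limited). The gripper opens to 92 mm and grips with 3 to 60 N. Pads are 19 mm wide; open, the fingers measure 130 mm over their backs; the gripper's body (75 mm by 190 mm) begins 47 mm behind the grasp point.
Start: joints at [1.139, 0.342, 1.524, -0, 1.275, -0.146], TCP at [0.148, 0.504, 0.292] pointing down, gripper open.
Joint ranges: [-2.53, 2.53], [-0.77, 2.02], [0.04, 2.7], [-1, 4.14], [0.28, 2.66], [-3.11, 3.11]. Speed limits (rad/s): [2.57, 2.57, 3.14, 3.14, 3.14, 3.14].

INTERFACE

Orientations are given as [roll, pitch, yaw] about the fixed x, y, z axes, in that order (R = Rz(yaw) Ry(pitch) Rx(roll)).
In Python, from cell import robot gives the robot as it stands.
- The arm moves only by the shell command python3 -m inch 'ROWS' [FORCE]. ROWS is a JSON object of lists of equal length, an entry for each row: "travel": the shift along the tool's x, y, z in mm, a list of three; "turn": the turn about the tool's z in units of 5 degrees (1.0 is 5 degrees); "claw": the closure, from -1 (fully open) to 1 (shut). A call has 1 to 12 rows; each row is the pose to reach, as a shift and turn from the pose commanded when the call began, along the tool's axes at that moment; what a row does not reach only later rows make up. A row lasts 1/10 s, in which the tool goes at most 50 mm and 8.59 degrees, less where a joint would pass 70% of its speed; a pose out of reach is approached as far as the arm can. A call with a gripper value outside its range is refused whole. The fingers move at their own pace and stop on an object; FORCE is the grip in N (left out, the last holds). Time passes only in rows, so rows that repeat a pose let the fingers close. It gives the time, the measured TCP pose, the force, the opening and the grip force at its end, in the units of the state.
- robot.observe(): the state, without advancing time (a new reading comes with each control period).
- robot.read_camera(name): name is "scene" or "top" or "wrist"; returns a dict with "pixels" (400x640x3 uint8, red, green, blue), "fx", "fy", "cx", "cy" (pixels), "cam_to_world" (4x4, takes a point from camera to world coordinates). Camera axes: x right, y down, z forward; pixel columns grow to the right and rows downward; lengths in m; the calibration is good to about 2 mm. A picture is of the moment at which its call begins. There is no depth.
- robot.hand_in(): hands the job in; it is judged then, once.
The state is a dict: "time": time; "qpos": joint angles; "qvel": joint speeds; "joint_efforts": joint torques, N m; "tool_pos": TCP position; "tool_rot": TCP orientation; "contact_force": force on the tool from outside, world axes, zero at the start; "torque": the same for the moment, N m; "opening": finger opening in m; "grip_force": force on a finger pad.
Only numpy, scipy, OpenCV 4.12 (cv2) and the standard library are available. Lean on these libraries where they do the work, as an engineer would, in place of code of your own. Each camera call takes 0.05 s, during which the arm holds its last target. There are 200 camera calls.

## Working session

There is one attempt and no reset: what is moved stays moved. The work goes in short steps, Python scripts to look and compute and a shell command to move; the robot and the scene stay as the last step left them, time stands still between calls to the robot, and variables do not carry over. Pictures are saved under pics/ and viewed, at most 10 in all, crops included, and the job is handed in when it is done.

```bash
mkdir -p pics; python3 - <<'E'
from cell import robot
import cv2,numpy as np
for n in("top","scene"):
    c=robot.read_camera(n); cv2.imwrite(f"pics/{n}0.png",c["pixels"][:,:,::-1]); np.savez(f"pics/{n}0.npz",**c)
    print(n,c["fx"],c["cx"],c["cy"],np.round(c["cam_to_world"],3).tolist())
s=robot.observe();print(s["tool_pos"],s["tool_rot"],s["opening"])
E
```

```text
top 469.60445472510696 321.521895027665 205.97846786382613 [[-0.002, -0.989, 0.147, 0.329], [-1.0, -0.001, -0.026, 0.036], [0.026, -0.147, -0.989, 1.364], [0.0, 0.0, 0.0, 1.0]]
scene 464.2453578804223 317.3492821885023 204.68426788558867 [[-0.92, -0.296, 0.258, 0.273], [-0.393, 0.703, -0.593, 0.605], [-0.006, -0.647, -0.763, 0.796], [0.0, 0.0, 0.0, 1.0]]
[0.14786639 0.50344549 0.29160211] [-3.14020851e+00 -1.82959985e-04  2.85580450e+00] 0.09160416051183928
```

View pics/top0.png

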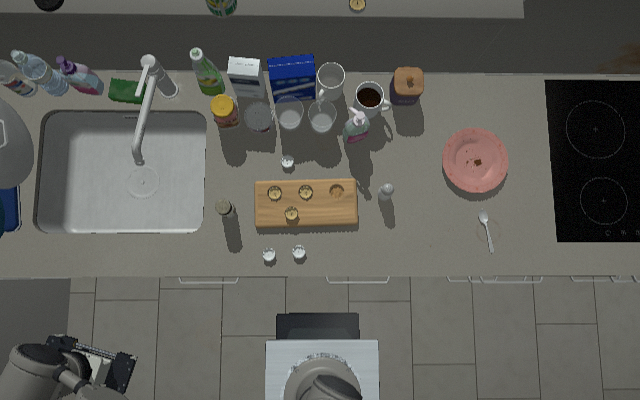

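View pics/scene0.png

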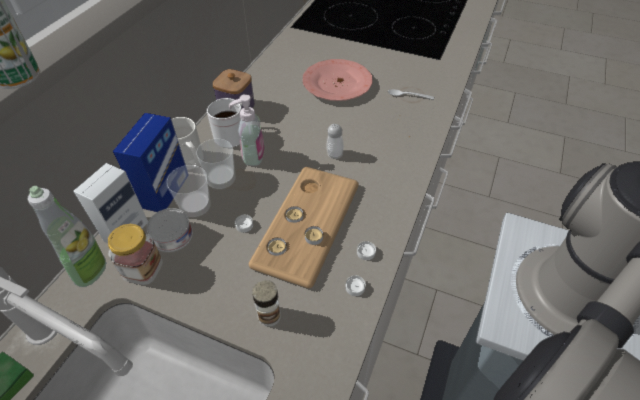

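The top view shows the board at about (255-358, 180-228). The seated lights are at (275,193) and (306,192), the empty recess at (337,190) and the loose light at (291,214). The shaker is at (387,192) and the grinder at (225,208). I'll zoom in to refine these.

```bash
python3 - <<'E'
import cv2,numpy as np
t=cv2.imread("pics/top0.png")[165:240,240:370]; s=cv2.imread("pics/scene0.png")[160:295,240:370]
cv2.imwrite("pics/tc.png",cv2.resize(t,None,fx=6,fy=6,interpolation=cv2.INTER_CUBIC))
cv2.imwrite("pics/sc.png",cv2.resize(s,None,fx=4,fy=4,interpolation=cv2.INTER_CUBIC))
E
cat > h.py <<'E'
import numpy as np
def px2w(c,u,v,z):
    M=c["cam_to_world"]; d=M[:3,:3]@[(u-c["cx"])/c["fx"],(v-c["cy"])/c["fy"],1]
    return (M[:3,3]+d*(z-M[2,3])/d[2])
def w2px(c,p):
    M=c["cam_to_world"]; q=M[:3,:3].T@(np.array(p)-M[:3,3]); return c["fx"]*q[0]/q[2]+c["cx"],c["fy"]*q[1]/q[2]+c["cy"]
E
```

```text
(no output)
```

View pics/tc.png

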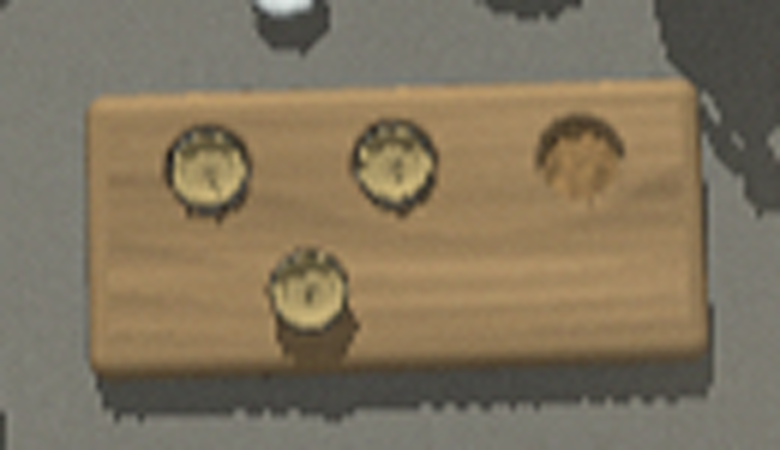

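View pics/sc.png

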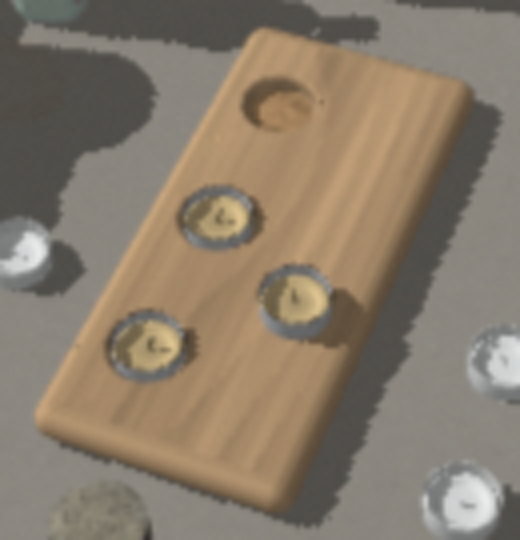

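Top crop: seated lights at (207,168) and (395,165), empty recess at (580,158), loose light at (309,290). Scene crop: recess at (280,104), lights at (219,216) and (149,345), loose light top at (297,295).

```bash
python3 - <<'E'
import numpy as np
from h import *
t=dict(np.load("pics/top0.npz"));s=dict(np.load("pics/scene0.npz"))
T=dict(a=(207,168,.027),b=(395,165,.027),rec=(580,158,.022),L=(309,289,.037),c1=(90,98,.013),c2=(695,83,.013),c3=(707,352,.013),c4=(92,372,.013))
S=dict(a=(149,345,.027),b=(219,216,.027),rec=(280,104,.022),L=(297,298,.037),c1=(38,425,.013),c2=(258,28,.013),c3=(473,92,.013),c4=(282,512,.013))
for k in T:
    u,v,z=T[k];p=px2w(t,240+u/6,165+v/6,z);u,v,z=S[k];q=px2w(s,240+u/4,160+v/4,z);print(k,p.round(4)[:2],q.round(4)[:2])
print("shaker",px2w(t,385,198,0.02),"grinder",px2w(t,224,207,.096))
E
```

```text
a [0.5651 0.1362] [0.5643 0.1402]
b [0.5668 0.0459] [0.5671 0.0503]
rec [ 0.5713 -0.0436] [ 0.5716 -0.0407]
L [0.5052 0.0864] [0.5041 0.0909]
c1 [0.602  0.1945] [0.599  0.1967]
c2 [ 0.6104 -0.1009] [ 0.6117 -0.0992]
c3 [ 0.4779 -0.1049] [ 0.4766 -0.0998]
c4 [0.4681 0.1911] [0.4675 0.1945]
shaker [ 0.55227482 -0.1845537   0.02      ] grinder [0.5140436  0.26735061 0.096     ]
```

```bash
cat >> h.py <<'E'
from scipy.spatial.transform import Rotation as R
def go(p,yawdeg,z):
    from cell import robot
    s=robot.observe(); r=R.from_euler("xyz",s["tool_rot"])
    d=r.inv().apply(np.array([p[0],p[1],z])-s["tool_pos"])*1000
    dy=(np.degrees(s["tool_rot"][2])-yawdeg+180)%360-180
    print("travel",d.round(1),"turn",round(dy/5,2),"pos",np.round(s["tool_pos"],4),"rot",np.round(np.degrees(s["tool_rot"]),1),"op",s["opening"],"F",np.round(s["contact_force"],1),"t",s["time"],"q",np.round(s["qpos"],2))
def bw(x,y):  # board frame mm -> world m
    a=np.radians(2); x-=30; return np.array([.568+(x*np.cos(a)-y*np.sin(a))/1000,.048+(x*np.sin(a)+y*np.cos(a))/1000])
E
python3 -c "
from h import *
print(bw(-31.6,88)); go(bw(-31.6,88),92,.2)"
```

```text
[0.50336637 0.13379658]
travel [-445.3 -254.3   91.9] turn 14.33 pos [0.1479 0.5034 0.2916] rot [-179.9   -0.   163.6] op 0.09160416051183928 F [ 0.3 -0.4 -0.3] t 0.1 q [ 1.14  0.34  1.52 -0.    1.28 -0.15]
```

```bash
python3 -m inch '{"travel":[[-40,-23,0],[-80,-46,0],[-120,-69,0],[-160,-92,0],[-200,-115,0],[-240,-138,10],[-280,-161,20],[-320,-184,40],[-360,-207,60],[-400,-230,80],[-445,-254,92],[-445,-254,92]],"turn":[1.3,2.6,3.9,5.2,6.5,7.8,9.1,10.4,11.7,13,14.3,14.3],"claw":[0.48,0.48,0.48,0.48,0.48,0.48,0.48,0.48,0.48,0.48,0.48,0.48]}' 20
python3 - <<'E'
from h import *; from cell import robot; import cv2
go(bw(-31.6,88),92,.092)
c=robot.read_camera("wrist");cv2.imwrite("pics/w1.png",c["pixels"][:,:,::-1]);np.savez("pics/w1.npz",**c)
for n,p in dict(L=(.5047,.0886,.037),rec=(.5715,-.042,.022),b=(.567,.048,.027)).items(): print(n,w2px(c,p))
E
```

```text
time: 1.3
tool_pos: [0.5059, 0.1307, 0.1982]
tool_rot: [-3.14, 0.001, 1.6]
contact_force: [-0.6, 0.9, -0.6]
opening: 0.0237
grip_force: 0.0
travel [  3.3  -2.3 106.2] turn -0.06 pos [0.5059 0.1307 0.1982] rot [-1.799e+02  1.000e-01  9.170e+01] op 0.023675144921548878 F [-0.6  0.9 -0.6] t 1.3 q [ 0.11  0.43  1.66 -0.    1.04  0.08]
L (np.float64(312.49389380650655), np.float64(251.04482444444284))
rec (np.float64(380.3253018473332), np.float64(376.8534196793671))
b (np.float64(384.1424500446167), np.float64(292.64400080942943))
```

View pics/w1.png

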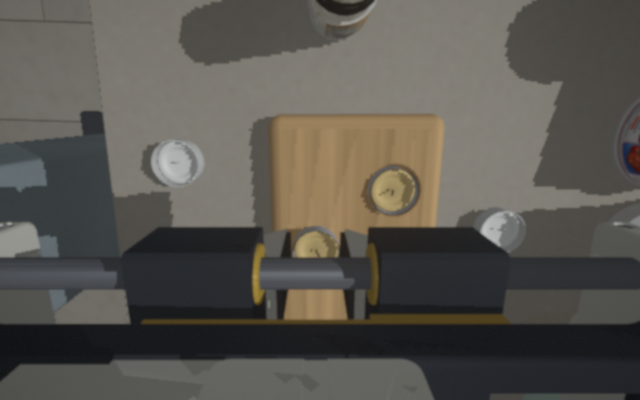

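The wrist view shows the loose light at (317,248) between the fingertips and light_a at (393,190). I'll compare both with my estimates.

```bash
python3 - <<'E'
from h import *
c=dict(np.load("pics/w1.npz"))
print(px2w(c,317,248,.037),px2w(c,393,190,.027), px2w(c,272,180,.013),px2w(c,442,180,.013))
E
```

```text
[0.50820813 0.09130094 0.037     ] [0.56691122 0.13799582 0.027     ] [0.46963238 0.14045306 0.013     ] [0.60996129 0.14454047 0.013     ]
```

```bash
python3 -m inch '{"travel":[[5,0,30],[5,0,60],[5,0,85],[5,0,98],[5,0,106],[5,0,106],[5,0,106]],"turn":[0,0,0,0,0,0,0],"claw":[0.48,0.48,0.48,0.48,0.48,0.48,0.48]}'
python3 -c "
from h import *
go(bw(-30,-66),92,.092)"
```

```text
time: 2.05
tool_pos: [0.5032, 0.1401, 0.095]
tool_rot: [3.141, -0.0, 1.609]
contact_force: [-0.5, 0.6, -0.3]
opening: 0.0241
grip_force: 0.0
travel [-160.3    1.     2.9] turn 0.04 pos [0.5032 0.1401 0.095 ] rot [179.9  -0.   92.2] op 0.024069971025060588 F [-0.5  0.6 -0.3] t 2.05 q [0.12 0.58 1.76 0.   0.8  0.09]
```

```bash
python3 -m inch '{"travel":[[-4,0,2],[-8,0,2],[-12,0,2],[-16,0,2],[-22,0,2],[-28,0,2],[-34,0,2],[-40,0,2],[-46,0,2],[-52,0,2],[-58,0,2],[-64,0,2]],"turn":[0,0,0,0,0,0,0,0,0,0,0,0],"claw":[0.48,0.48,0.48,0.48,0.48,0.48,0.48,0.48,0.48,0.48,0.48,0.48]}'
python3 -m inch '{"travel":[[-6,0,0],[-12,0,0],[-18,0,0],[-24,0,0],[-30,0,0],[-36,0,0],[-40,0,0],[-40,0,0]],"turn":[0,0,0,0,0,0,0,0],"claw":[0.48,0.48,0.48,0.48,0.48,0.48,0.48,0.48]}'
python3 - <<'E'
from h import *; from cell import robot; import cv2
go(bw(-30,-66),92,.092)
for n,b in dict(top=(165,240,240,370,6),scene=(160,295,240,370,4)).items():
    c=robot.read_camera(n);np.savez(f"pics/{n}2.npz",**c)
    if n=="top": cv2.imwrite("pics/t2.png",cv2.resize(c["pixels"][165:240,240:370,::-1],None,fx=6,fy=6,interpolation=cv2.INTER_CUBIC))
    else: cv2.imwrite("pics/s2.png",cv2.resize(c["pixels"][160:295,240:400,::-1],None,fx=4,fy=4,interpolation=cv2.INTER_CUBIC))
E
```

```text
time: 3.25
tool_pos: [0.5056, 0.0751, 0.0922]
tool_rot: [3.142, -0.0, 1.608]
contact_force: [-0.0, 1.0, 0.9]
opening: 0.024
grip_force: 0.1
time: 4.05
tool_pos: [0.5071, 0.0351, 0.0922]
tool_rot: [3.142, -0.0, 1.607]
contact_force: [0.3, -0.0, 0.2]
opening: 0.0238
grip_force: 0.0
travel [-55.2   1.3   0.2] turn 0.02 pos [0.5071 0.0351 0.0922] rot [180.   -0.   92.1] op 0.023847515051829516 F [ 0.3 -0.   0.2] t 4.05 q [-0.08  0.57  1.81  0.    0.77 -0.12]
```

View pics/s2.png

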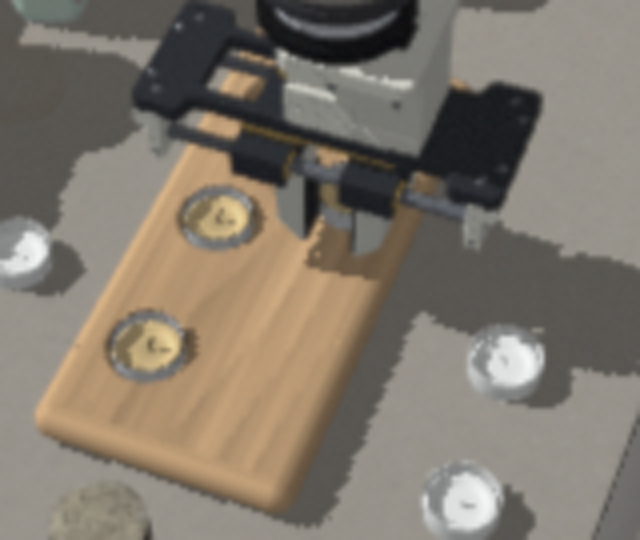

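The loose light's cup shows between the fingertips at about (340,215) and the push is tracking straight. I'll finish leg 1, back off, raise the hand and look from above.

```bash
python3 -m inch '{"travel":[[-5,0,0],[-10,0,0],[-16,0,0],[-22,0,0],[-28,0,0],[-34,0,0],[-40,0,0],[-45,0,0],[-50,0,0],[-53,0,0],[-55,0,0],[-55,0,0]],"turn":[0,0,0,0,0,0,0,0,0,0,0,0],"claw":[0.48,0.48,0.48,0.48,0.48,0.48,0.48,0.48,0.48,0.48,0.48,0.48]}'
python3 -c "
from h import *
go(bw(-30,-66),92,.092)"
python3 -m inch '{"travel":[[5,0,0],[12,0,0],[15,0,-10],[15,0,-30],[15,0,-60],[15,70,-70],[15,110,-70],[15,140,-70],[15,140,-70],[15,140,-70]],"turn":[0,0,0,0,0,0,0,0,0,0],"claw":[0.48,0.48,0.48,0.48,0.48,0.48,0.48,0.48,0.48,0.48]}'
python3 - <<'E'
from h import *; from cell import robot; import cv2
go(bw(-73,-90),2,.152)
c=robot.read_camera("top");np.savez("pics/t3.npz",**c)
cv2.imwrite("pics/t3.png",cv2.resize(c["pixels"][165:240,240:370,::-1],None,fx=6,fy=6,interpolation=cv2.INTER_CUBIC))
E
```

```text
time: 5.35
tool_pos: [0.5091, -0.0195, 0.0922]
tool_rot: [3.141, -0.0, 1.608]
contact_force: [-0.4, -1.0, 0.2]
opening: 0.0239
grip_force: 0.0
travel [-0.6  1.2  0.2] turn 0.02 pos [ 0.5091 -0.0195  0.0922] rot [180.   -0.   92.1] op 0.023861064941481665 F [-0.4 -1.   0.2] t 5.35 q [-0.19  0.57  1.8   0.    0.77 -0.23]
time: 6.35
tool_pos: [0.6482, 0.0015, 0.1619]
tool_rot: [-3.14, -0.0, 1.609]
contact_force: [0.1, 0.4, 0.4]
opening: 0.0236
grip_force: 0.0
travel [ -40.2 -181.6   10.1] turn 18.04 pos [0.6482 0.0015 0.1619] rot [-179.9   -0.    92.2] op 0.023648350195007235 F [0.1 0.4 0.4] t 6.35 q [-0.12  0.68  1.32  0.    1.14 -0.15]
```

View pics/t3.png

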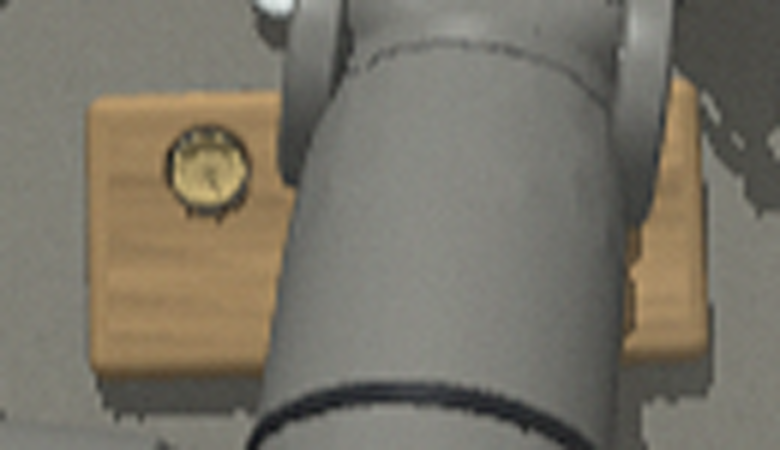

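The arm hides the light from this view. I'll move behind it toward the robot, with yaw along board +x, and look with the wrist camera.

```bash
python3 -m inch '{"travel":[[-5,-40,0],[-10,-80,0],[-20,-110,-5],[-30,-140,-10],[-40,-170,-10],[-40,-182,-10],[-40,-182,-10],[-40,-182,-10],[-40,-182,-10],[-40,-182,-10],[-40,-182,-10],[-40,-182,-10]],"turn":[0,0,1.5,3,4.5,6,7.5,9,10.5,12,13.5,15],"claw":[0.48,0.48,0.48,0.48,0.48,0.48,0.48,0.48,0.48,0.48,0.48,0.48]}'
python3 -m inch '{"travel":[[0,0,0],[0,0,0],[0,0,0],[0,0,0]],"turn":[1.5,3,3,3],"claw":[0.48,0.48,0.48,0.48]}'
python3 - <<'E'
from h import *; from cell import robot; import cv2
go(bw(-73,-90),2,.093)
c=robot.read_camera("wrist");np.savez("pics/w4.npz",**c)
cv2.imwrite("pics/w4.png",c["pixels"][:,:,::-1])
E
```

```text
time: 7.6
tool_pos: [0.4664, -0.0454, 0.1727]
tool_rot: [-3.141, 0.0, 0.293]
contact_force: [0.4, -0.0, 0.6]
opening: 0.0239
grip_force: 0.0
time: 8.0
tool_pos: [0.4672, -0.0456, 0.1726]
tool_rot: [-3.142, -0.0, 0.041]
contact_force: [-0.2, 0.2, -0.1]
opening: 0.0237
grip_force: 0.0
travel [ 1.1 -0.  79.6] turn 0.07 pos [ 0.4672 -0.0456  0.1726] rot [-180.    -0.     2.3] op 0.023666446689738375 F [-0.2  0.2 -0.1] t 8.0 q [-0.26  0.38  1.84  0.    0.92  1.27]
```

View pics/w4.png

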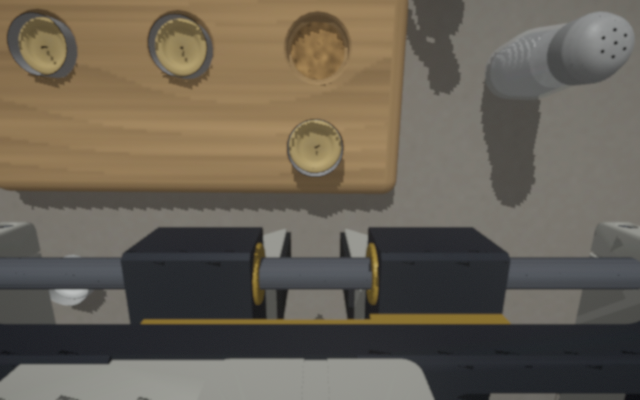

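The wrist view shows the light at (315,147), in line with the empty recess at (318,47). The shaker's base is at (520,75).

```bash
python3 - <<'E'
from h import *
c=dict(np.load("pics/w4.npz"))
L=px2w(c,315.5,147,.037);r=px2w(c,318,47.5,.022);print(L,r,px2w(c,180,46,.027),px2w(c,520,80,0.01)); print(np.degrees(np.arctan2(*(r-L)[[1,0]])))
E
```

```text
[ 0.51043101 -0.04460429  0.037     ] [ 0.57416465 -0.04369238  0.022     ] [0.5706578  0.04536082 0.027     ] [ 0.56060399 -0.18732837  0.01      ]
0.8197389142240578
```

```bash
python3 -m inch '{"travel":[[0,1,25],[0,1,50],[0,1,70],[0,1,80],[0,1,80],[3,1,80],[6,1,80],[10,1,80],[14,1,80],[18,1,80],[22,1,80],[26,1,80]],"turn":[0,0,0,0,0,0,0,0,0,0,0,0],"claw":[0.48,0.48,0.48,0.48,0.48,0.48,0.48,0.48,0.48,0.48,0.48,0.48]}'
python3 -m inch '{"travel":[[4,0,0],[8,0,0],[12,0,0],[16,0,0],[20,0,0],[24,0,0],[28,0,0],[32,0,0],[36,0,0],[39,0,0],[42,0,0],[42,0,0]],"turn":[0,0,0,0,0,0,0,0,0,0,0,0],"claw":[0.48,0.48,0.48,0.48,0.48,0.48,0.48,0.48,0.48,0.48,0.48,0.48]}'
python3 -c "
from h import *
go((.5505,-.0438),2,.0925)"
```

```text
time: 9.25
tool_pos: [0.4944, -0.0458, 0.0922]
tool_rot: [-3.141, -0.0, 0.037]
contact_force: [0.4, -0.7, 0.7]
opening: 0.024
grip_force: 0.1
time: 10.45
tool_pos: [0.5364, -0.0443, 0.0922]
tool_rot: [3.142, -0.0, 0.037]
contact_force: [0.4, -0.5, 0.4]
opening: 0.0235
grip_force: 0.0
travel [14.1  0.  -0.3] turn 0.03 pos [ 0.5364 -0.0443  0.0922] rot [180.   -0.    2.1] op 0.023507672614019835 F [ 0.4 -0.5  0.4] t 10.45 q [-0.22  0.61  1.72  0.    0.81  1.31]
```

```bash
python3 -m inch '{"travel":[[2,0,0],[4,0,0],[6,0,0],[8,0,0],[9,0,0],[10,0,0],[11,0,0],[12,0,0],[13,0,0],[13,0,0],[13,0,0]],"turn":[0,0,0,0,0,0,0,0,0,0,0],"claw":[0.48,0.48,0.48,0.48,0.48,0.48,0.48,0.48,0.48,0.48,0.48]}'
python3 - <<'E'
from h import *; from cell import robot; import cv2
go((.5505,-.0438),2,.0925)
c=robot.read_camera("wrist");np.savez("pics/w5.npz",**c)
cv2.imwrite("pics/w5.png",c["pixels"][:,:,::-1])
E
```

```text
time: 11.55
tool_pos: [0.549, -0.0438, 0.0922]
tool_rot: [-3.141, 0.0, 0.037]
contact_force: [0.0, 0.2, 0.0]
opening: 0.0238
grip_force: 0.0
travel [ 1.5  0.  -0.3] turn 0.02 pos [ 0.549  -0.0438  0.0922] rot [-180.     0.     2.1] op 0.02383673598420315 F [0.  0.2 0. ] t 11.55 q [-0.22  0.62  1.68  0.    0.83  1.31]
```

View pics/w5.png

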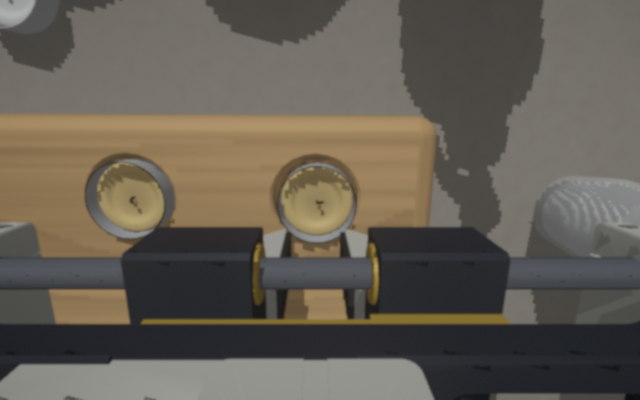

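The light is at (316,202) with a dark gap at the far side of the recess. It isn't clearly down yet and may be about 2 mm short, so I'll push a little further.

```bash
python3 -m inch '{"travel":[[1,0,0],[2,0,0],[2.5,0,0],[3,0,0],[3,0,0],[3,0,0]],"turn":[0,0,0,0,0,0],"claw":[0.48,0.48,0.48,0.48,0.48,0.48]}'
python3 - <<'E'
from h import *; from cell import robot; import cv2
go((.5505,-.0438),2,.0925)
c=robot.read_camera("wrist");d=np.load("pics/w5.npz")["pixels"]
a=lambda p:cv2.resize(p[130:255,60:400,::-1],None,fx=2.3,fy=2.3,interpolation=cv2.INTER_CUBIC)
cv2.imwrite("pics/w6.png",np.vstack([a(d),a(c["pixels"])]))
E
```

```text
time: 12.2
tool_pos: [0.5518, -0.0437, 0.0921]
tool_rot: [-3.141, 0.001, 0.037]
contact_force: [-1.7, -0.2, 1.0]
opening: 0.024
grip_force: 0.8
travel [-1.3  0.  -0.4] turn 0.02 pos [ 0.5518 -0.0437  0.0921] rot [-180.     0.     2.1] op 0.02398052420182744 F [-1.7 -0.2  1. ] t 12.2 q [-0.22  0.63  1.68  0.    0.84  1.32]
```

View pics/w6.png

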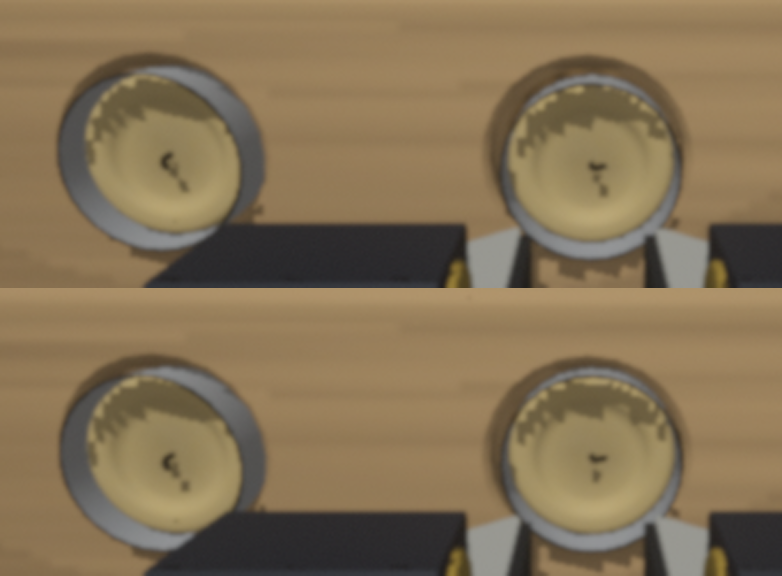

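A light contact force (-1.7 N) fits the cup meeting the far wall. I'll retreat, back and then up and away to the right, and check seating numerically in the top and scene images, since my picture allowance is used up.

```bash
python3 -m inch '{"travel":[[-6,0,0],[-15,0,0],[-20,0,-15],[-25,0,-45],[-30,0,-90],[-50,0,-130],[-80,30,-150],[-110,75,-150],[-140,120,-150],[-160,165,-150],[-170,210,-150],[-170,250,-150]],"turn":[0,0,0,0,0,0,0,0,0,0,0,0],"claw":[0.48,0.48,0.48,0.48,0.48,0.48,0.48,0.48,0.48,0.48,0.48,0.48]}'
cat > chk.py <<'E'
from h import *; from cell import robot; import cv2
def blobs(c,box):
    x0,y0,x1,y1=box; k=4; im=cv2.resize(c["pixels"][y0:y1,x0:x1],None,fx=k,fy=k,interpolation=cv2.INTER_CUBIC)
    hsv=cv2.cvtColor(im,cv2.COLOR_RGB2HSV); m=((hsv[...,0]>=19)&(hsv[...,0]<36)&(hsv[...,1]>70)&(hsv[...,2]>90)).astype(np.uint8)
    m=cv2.morphologyEx(m,cv2.MORPH_OPEN,np.ones((5,5)))
    n,_,st,ce=cv2.connectedComponentsWithStats(m)
    return [(round(ce[i][0]/k+x0,2),round(ce[i][1]/k+y0,2),st[i][2:5].tolist()) for i in range(1,n) if st[i][4]>200]
E
python3 - <<'E'
from chk import *
go((.4,-.3),2,.24)
for n,b in dict(top=(250,175,365,235),scene=(245,165,365,285)).items():
    o=dict(np.load(f"pics/{n}0.npz")); c=robot.read_camera(n); np.savez(f"pics/{n}9.npz",**c)
    print(n,"before",blobs(o,b)); print("after",blobs(c,b))
    for z in(.027,.037): print(z,[np.round(w2px(c,(*p,z)),1).tolist() for p in((.565,.138),(.567,.048),(.572,-.042))])
E
```

```text
time: 13.45
tool_pos: [0.3893, -0.3016, 0.2425]
tool_rot: [3.141, -0.0, 0.036]
contact_force: [1.1, -0.1, -0.7]
opening: 0.0236
grip_force: 0.0
travel [10.8 -1.2  2.5] turn 0.01 pos [ 0.3893 -0.3016  0.2425] rot [180.  -0.   2.] op 0.023599811490321577 F [ 1.1 -0.1 -0.7] t 13.45 q [-0.81  0.33  1.69 -0.    1.12  0.72]
top before [(np.float64(305.58), np.float64(192.49), [50, 53, 1836]), (np.float64(274.58), np.float64(193.51), [50, 49, 1860]), (np.float64(291.42), np.float64(213.7), [54, 52, 1948])]
after [(np.float64(336.9), np.float64(191.34), [50, 53, 1925]), (np.float64(305.6), np.float64(192.6), [51, 53, 1830]), (np.float64(274.6), np.float64(193.49), [50, 50, 1852])]
0.027 [[273.9, 193.0], [305.1, 192.4], [336.2, 190.8]]
0.037 [[273.6, 192.4], [305.1, 191.8], [336.4, 190.2]]
scene before [(np.float64(294.49), np.float64(214.4), [63, 41, 1958]), (np.float64(313.96), np.float64(234.86), [69, 45, 2313]), (np.float64(277.19), np.float64(246.44), [67, 48, 2390])]
after [(np.float64(310.38), np.float64(185.29), [60, 37, 1588]), (np.float64(294.46), np.float64(214.4), [64, 41, 1951]), (np.float64(277.13), np.float64(246.45), [66, 48, 2404])]
0.027 [[277.4, 245.3], [295.2, 213.2], [310.0, 184.1]]
0.037 [[277.0, 242.4], [295.0, 210.3], [309.9, 181.0]]
```

Relative to its predicted position at z = 27 mm, the light has the same offset in both cameras as the two seated lights. It is therefore down in the recess, and the seated lights haven't moved.

```bash
python3 -c "
from cell import robot
print(robot.hand_in())"
```

```text
the job is handed in; nothing more can be done
None
```

The loose tea light was slid across the board into the empty recess; both cameras put it level with the seated lights, which did not move, and the job was handed in at about 13.5 s with the hand clear.

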